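# Couple a roller rest to the ball stud on a laser-marking bed and latch it

### The job

Set up the roller rest for the next tumbler: lift it off the blue parking block by its black grab rib, lower its socket over the large bright ball on the bed (not the small dark one) and press it home until the green indicator pin in the dome comes up, then let go and press the red lever down until it snaps shut with the clamp tight under the ball. Push firmly but do not force anything (15 N is plenty, 30 N too much), do not let the rest fall, and leave the rest standing coupled on the ball and its two rubber feet, with everything else on the bed left where it is.

Things in the scene. Friction and masses are not known exactly. Their poses are not given: they have to be found in the camera images.
- rest: The roller rest, 185 mm long, about 0.6 kg: blue coupler head 51 mm across (like a small trailer coupler), aluminium beam, tail with rollers and feet. Origin: socket centre, where the ball's centre lies when home. +x from head to tail, +z up. Centre of mass 33 mm behind (+x) and 13 mm above the origin. Parked level at first: socket mouth on the blue block, feet on the bed, lever up.
- rest_grip (a point): Where to hold the rest: on the black grab rib on top of the dome, 8 mm behind the rest's origin and 50 mm above it. The rib is 12 mm thick (rest's y), 42 mm long (x from -6 to +36 mm), its top 66 mm above the origin; the blue dome below it reaches up to 28 mm.
- socket_mouth (a point): Centre of the socket's downward mouth, 20 mm below the rest's origin. The mouth is flared to about 46 mm; above it straight walls 38.4 mm across (the ball is 36 mm) up to a flat roof 18 mm above the rest's origin. The ball is home when it meets that roof: a hard stop.
- keeper_tip (a point): Tip of the sprung keeper inside the socket's front wall, 15.5 mm ahead of and 2.5 mm below the rest's origin. It meets the ball when the head still has 6 to 13 mm to go, and the head's weight rests on it there. About 4 to 9 N of push beyond the weight slides it past the ball's widest part; only about 2 mm before home does it let go.
- tail_foot (a point): Midway between the soles of the two rubber feet, 145 mm behind the rest's origin and 39 mm below it; soles at y = +-36 mm. The two black rollers stand above, to 40 mm above the origin, x 133 to 157 mm. Coupled, the rest can swing and pitch on the ball and stands on these feet, tail-down by up to 9 degrees according to the ball's height.
- lever_pin (a point): Hinge pin of the latch lever, 32 mm behind the rest's origin and 8 mm above it, along the rest's y. The clamp nose below the pin swings in under the ball as the lever goes down.
- lever (a joint): Angle of the latch lever about its pin: 0 = up (handle rising 38 degrees towards the tail), grows as it goes down. An over-centre spring holds it up with about 0.7 N m (8 to 12 N at the pad); the resistance fades to none at 0.40 rad, then it snaps shut. Tight under the ball: 0.65 to 0.73 rad, handle level. No ball inside: 0.77. Ball not home: the clamp jams on it and the lever stops short.
- lever_pad (a point): Middle of the top face of the lever's red pad (30 mm long, 24 mm wide), 70 mm from the pin. Lever up: 84 mm behind the rest's origin and 55 mm above it; shut: about 102 mm behind and 10 mm above. Push on the pad and follow its arc about the pin down and towards the tail; fingertips hardly slide on it, so pushing straight down from the first touch binds.
- ball_stud: The stud to couple to: steel flange 48 mm across bolted to the bed, hexagon nut (top 16 mm up), shank 18 mm thick, bright steel ball of 36 mm diameter. Fixed. Origin: centre of the flange's underside on the bed, under the ball. The shank is screwed in or out by hand, so the ball's centre stands 40 to 62 mm above the origin: not measured, to be found by feel or eye.
- small_stud: A second stud with a dark ball of only 25 mm diameter, the wrong one. Fixed. Origin: centre of the flange's underside (42 mm across), on the bed's top. Its top is at most 67 mm above the bed.
- park: Blue plastic parking block, 48 x 60 x 19 mm, fixed to the bed, on which the head of the rest stands at first. Origin: centre of its underside.
- tumbler: Black steel tumbler with bright rim, 162 mm high, 88 mm wide at the rim, standing on the bed. Origin: centre of its underside. Leave alone.
- flask: Black drinking flask with a lid, 212 mm high, 72 mm wide. Origin: centre of its underside. Leave alone.
- spanner: Steel spanner, 150 mm, lying on the bed. Origin on the bed at its middle. Leave alone.
- hex_driver: Screwdriver with a red handle, 160 mm, lying on the bed. Origin on the bed at its middle. Leave alone.
- screw_tray: Yellow open tray 100 x 100 x 35 mm. Origin: centre of its underside. Leave alone.
- v_block: Steel V-block, 50 x 45 mm, 40 mm high. Origin: centre of its underside. Leave alone.
- home_pin (a joint): Coupling indicator: a pin with a green head (7 mm across) in the dome, 11 mm ahead of the rest's origin, just in front of the rib. The ball lifts it over its last 5 mm: 0 m = down, no ball, about 0.005 m when the ball is home (up to 0.007 with the lever shut).
There are look-alikes about, which are no part of the job. Leave any yellow look-alike of the ball_stud alone.

How it is judged:
By the outcome, as a careful person would: the job done as asked, in the order asked, and still so for the second after the job is handed in, with the robot touching nothing.
It also fails if it takes over 66 s, if anything falls off the work surface, if the arm or the gripper's body presses on something with over 40 N, if the wrist force passes 120 N, or if a joint passes its speed limit or range.

### The arm

A 6-joint arm with a two-finger parallel gripper is mounted at the origin on the work surface. World frame = base frame: x ahead of the robot, y to its left, z up, the work surface at z = 0. Lengths are in mm, angles in rad, forces in N, time in s.
With the tool pointing down it reaches from about 400 to 925 mm from the base axis. Payload 12.5 kg.
Tool frame: the origin (TCP) lies midway between the tips of the shut fingers; the grasp point (between the pads) lies env.grasp_offset behind it (env.grasp_offset is the distance from the TCP to the grasp point, in mm); x points along the fingers, y is the direction in which the jaws open and shut, and the axes are right-handed (so a half turn about x gives the same grasp; the last joint's range is limited). The gripper opens to 95 mm and grips with 3 to 60 N. Pads are 20 mm wide; open, the fingers measure 119 mm over their backs; the gripper's body (75 mm by 180 mm) begins 59 mm behind the grasp point.
Start: joints at [1.224, 0.491, 1.559, -0, 1.092, -0.106], TCP at [149.031, 606.99, 214.661] pointing down, gripper open.
Joint ranges: [-3.1, 3.1], [-0.84, 2.19], [0.05, 2.79], [-1.13, 4.28], [0.06, 2.93], [-2.69, 2.69]. Speed limits (rad/s): [2.22, 2.22, 2.79, 3.14, 3.14, 3.14].

### API

Orientations are given as [roll, pitch, yaw] about the fixed x, y, z axes, in that order (R = Rz(yaw) Ry(pitch) Rx(roll)).
In Python, from cell import env gives the robot as it stands.
- The arm moves only by the tool apply_moves, never from a script. Its arguments are lists of equal length, an entry for each row: "offset": the shift along the world's x, y, z in units of 25 mm (1.0 is 25 mm), a list of three; "yaw": the turn about the world's z in units of 6 degrees (1.0 is 6 degrees); "jaw": the closure, from -1 (fully open) to 1 (shut), so that 0 is half open. A call has 1 to 20 rows; each row is the pose to reach, as a shift and turn from the pose measured when the call began; what a row does not reach only later rows make up. A row lasts 1/8 s, in which the tool goes at most 62.5 mm and 10.7 degrees, less where a joint would pass 70% of its speed; a pose out of reach is approached as far as the arm can. A call with a gripper value outside its range is refused whole. The fingers move at their own pace and stop on an object; the grip force is fixed at half the most. Time passes only in rows, so rows that repeat a pose let the fingers close. It gives the time, the measured TCP pose, the force and the opening at its end, in the units of the state.
- env.state(): the state, without advancing time (a new reading comes with each control period).
- env.read_camera(name): name is "scene" or "top" or "wrist"; returns a dict with "frame" (384x512x3 uint8, red, green, blue), "fx", "fy", "cx", "cy" (pixels), "xyz" and "rotation" of the camera in the world; the wrist camera has in their place "hand_eye" (4x4, takes a point from camera to tool coordinates, whose origin is the TCP and whose axes are the tool frame's). Camera axes: x right, y down, z forward; pixel columns grow to the right and rows downward; lengths in mm; the calibration is good to about 2 mm. A picture is of the moment at which its call begins: read the wrist's pose just before it. There is no depth.
- env.job_done(): hands the job in, once; it reports no verdict.
The state is a dict: "t": time; "joints": joint angles; "qvel": joint speeds; "tau": joint torques, N m; "eef_pos": TCP position; "tcp_rot": TCP orientation; "ft_force": force on the tool from outside, world axes, zero at the start; "moment": the same for the moment, N m; "opening": opening from 0.0 (shut) to 1.0 (fully open).
Only numpy, scipy, OpenCV 4.12 (cv2) and the standard library are available. Lean on these libraries where they do the work, as an engineer would, in place of code of your own. Each camera call takes 0.05 s, during which the arm holds its last target.

## Working session

There is one attempt and no reset: what is moved stays moved. The work goes in short steps, Python scripts to look and compute and a tool call to move; the robot and the scene stay as the last step left them, time stands still between calls to the robot, and variables do not carry over. Pictures are saved under pics/ and viewed, and the job is handed in when it is done.

Besides the shell and the picture viewer there is one more tool, called after "Request:" as name([rows], argument=value, ...), one row to a line, values as JSON. apply_moves: Moves the arm, as the interface text tells. Its arguments: {"type":"object","properties":{"offset":{"type":"array"},"yaw":{"type":"array"},"jaw":{"type":"array"}},"required":["offset","yaw","jaw"]}

```bash
ls; mkdir -p pics; cat > h.py <<'E'
import numpy as np, cv2, pickle
from cell import env
def R(rpy):
    from scipy.spatial.transform import Rotation as Ro
    return Ro.from_euler('xyz',rpy).as_matrix()
def snap(name,fn):
    s=env.state(); c=env.read_camera(name)
    if name=='wrist':
        T=np.eye(4);T[:3,:3]=R(s['tcp_rot']);T[:3,3]=s['eef_pos']
        M=T@np.array(c['hand_eye']);c['R']=M[:3,:3];c['p']=M[:3,3]
    else:
        r=np.array(c['rotation']);c['R']=r if r.shape==(3,3) else R(r);c['p']=np.array(c['xyz'])
    pickle.dump(c,open('pics/'+fn+'.pkl','wb'))
    cv2.imwrite('pics/'+fn+'.png',c['frame'][:,:,::-1]);return c
def load(fn): return pickle.load(open('pics/'+fn+'.pkl','rb'))
def atz(c,u,v,z):
    d=c['R']@np.array([(u-c['cx'])/c['fx'],(v-c['cy'])/c['fy'],1]);return c['p']+d*(z-c['p'][2])/d[2]
def proj(c,P):
    q=c['R'].T@(np.array(P,float)-c['p']);return (c['fx']*q[0]/q[2]+c['cx'],c['fy']*q[1]/q[2]+c['cy'])
def tri(obs):
    A=np.zeros((3,3));b=np.zeros(3);
    for c,u,v in obs:
        d=c['R']@np.array([(u-c['cx'])/c['fx'],(v-c['cy'])/c['fy'],1]);d/=np.linalg.norm(d)
        P=np.eye(3)-np.outer(d,d);A+=P;b+=P@c['p']
    x=np.linalg.solve(A,b);
    return x
def crop(fn,u0,v0,u1,v1,k,out):
    im=cv2.imread('pics/'+fn+'.png')[v0:v1,u0:u1];cv2.imwrite('pics/'+out+'.png',cv2.resize(im,None,fx=k,fy=k,interpolation=cv2.INTER_CUBIC))
E
python3 - <<'E'
from h import *
print(env.state(), env.grasp_offset)
for n in ['scene','top','wrist']:
    c=snap(n,n+'0');print(n,c['p'],c['R'].round(3).tolist(),c['fx'],c['cx'],c['cy'])
E
```

```text
pics
{'t': 0.0, 'joints': array([ 1.22438952e+00,  4.91530636e-01,  1.55948424e+00,  1.59075589e-06,
        1.09168868e+00, -1.05581138e-01]), 'qvel': array([-7.73385836e-04,  8.88383270e-04,  8.18949661e-04, -1.52439315e-03,
        1.51784183e-03, -4.50605940e-05]), 'tau': array([-1.17532083e-03, -6.12655878e+01, -2.58166677e+01,  6.91979821e-02,
        4.84183151e-02, -1.49339239e-04]), 'eef_pos': array([148.94311505, 606.72695333, 214.06773858]), 'tcp_rot': array([-1.67764746,  1.56968543, -1.91847387]), 'ft_force': array([0.33957277, 0.64909825, 0.13488544]), 'moment': array([0.02190044, 0.00316253, 0.00199798]), 'opening': 0.997792126302092} 18.8
scene [1227.4249479  -611.5504272   986.64380937] [[0.598, 0.546, -0.587], [0.801, -0.388, 0.455], [0.02, -0.743, -0.669]] 493.60427669422694 262.07056254103986 180.38300539286155
top [ 183.48553963    7.9192341  1626.56212841] [[0.014, -0.985, 0.171], [-1.0, -0.015, -0.002], [0.004, -0.171, -0.985]] 436.6248273848633 256.18916118433526 187.3420804788016
wrist [ 67.29424927 626.76672078 385.26303437] [[0.237, 0.927, 0.289], [0.972, -0.226, -0.071], [-0.0, 0.298, -0.955]] 285.67239808710184 258.5642831079883 190.44519533343433
```

View pics/scene0.png

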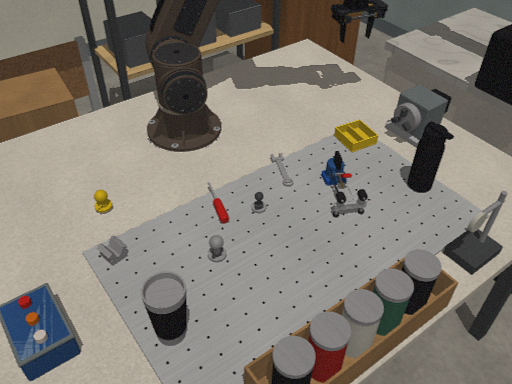

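View pics/top0.png

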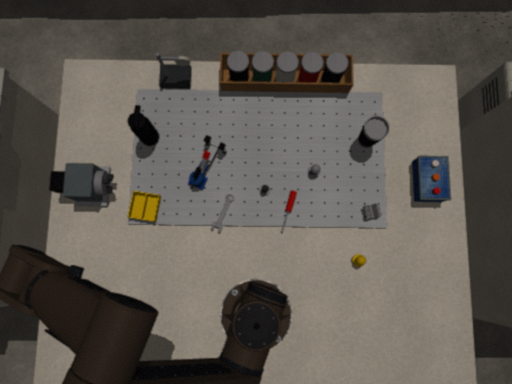

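View pics/wrist0.png

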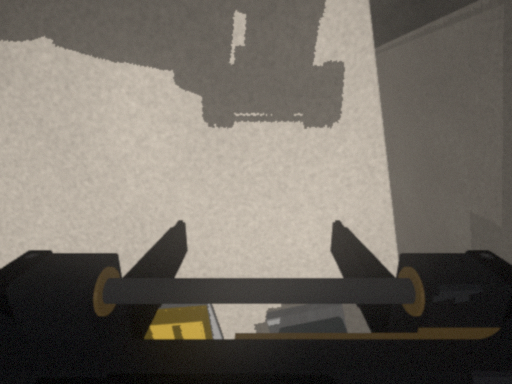

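The ball stud is near scene (217,247) and top (314,171), the rest near scene (340,180) and top (203,165). The yellow decoy is at scene (102,200). I'll enlarge these.

```bash
python3 - <<'E'
from h import *
crop('scene0',300,140,380,225,7,'s_rest');crop('top0',170,120,250,200,7,'t_rest')
crop('scene0',190,180,280,270,6,'s_ball');crop('top0',250,150,330,210,7,'t_ball')
E
```

```text
(no output)
```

View pics/s_rest.png

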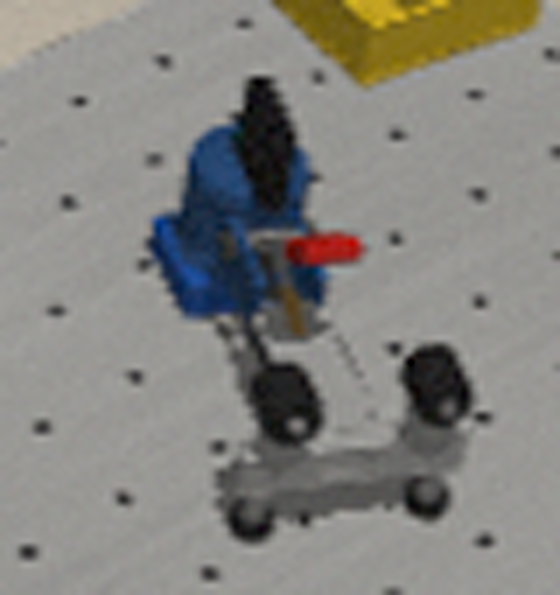

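View pics/t_rest.png

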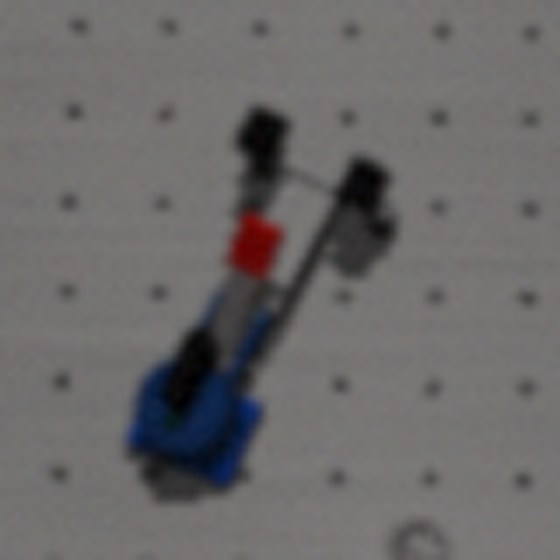

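View pics/s_ball.png

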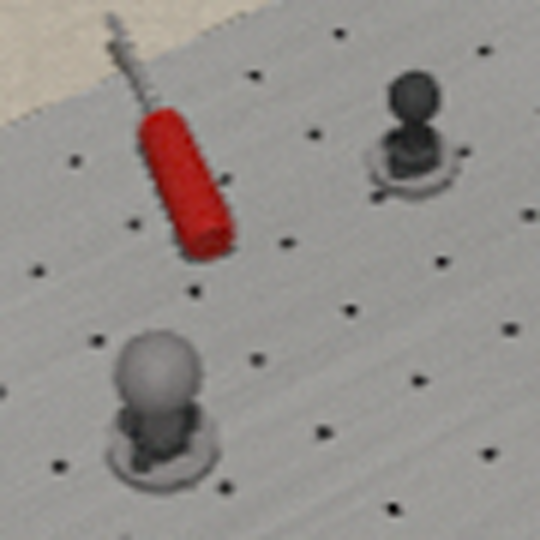

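View pics/t_ball.png

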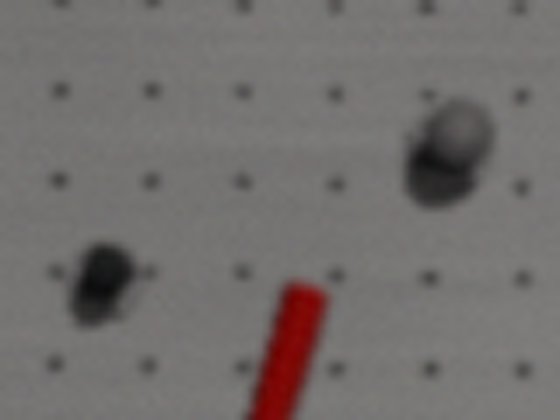

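```bash
cat >> h.py <<'E'
def px(x,y,u0,v0,k): return u0+(x+.5)/k-.5, v0+(y+.5)/k-.5
E
python3 - <<'E'
from h import *
s=load('scene0');t=load('top0')
def T(n,a,b):
    X=tri([(s,*a),(t,*b)]);print(n,X.round(1),'res',np.subtract(proj(s,X),a).round(2),np.subtract(proj(t,X),b).round(2))
S=lambda x,y:px(x,y,300,140,7)
Tt=lambda x,y:px(x,y,170,120,7)
T('ball',px(158,372,190,180,6),px(461,133,250,150,7))
T('small',px(414,97,190,180,6),px(104,268,250,150,7))
T('pad',S(330,243),Tt(256,245))
T('ribfront',S(259,80),Tt(180,405))
T('ribtop rear',S(282,118),Tt(208,335))
T('rollerL',S(288,405),Tt(362,188))
T('rollerR',S(436,385),Tt(263,133))
T('dome',S(215,160),Tt(185,410))
for n,a in [('flange',(163,448))]: print(n,[atz(s,*px(*a,190,180,6),z).round(1) for z in (5,17)])
print('foot L',[atz(s,*S(250,535),z).round(1) for z in (0,12)],'footR',[atz(s,*S(425,512),z).round(1) for z in (0,12)])
# hole positions spacing scene vs top to get bed height: hole near ball
T('hole',px(225,488,190,180,6),px(521,187,250,150,7))
T('hole',px(257,360,190,180,6),px(428,96,250,150,7))
E
```

```text
ball [ 529.4 -210.2   61.8] res [-0.43  0.03] [-0.25 -0.14]
small [455.5 -24.6  56.4] res [-0.16  0.01] [-0.1  -0.07]
pad [566.3 188.1 104.9] res [-0.89  0.13] [-0.52 -0.44]
ribfront [482.2 224.5 113.6] res [-1.71  0.25] [-1.06 -0.89]
ribtop rear [514.7 208.4 123.5] res [-0.83  0.12] [-0.5  -0.42]
rollerL [604.2 136.2  76.6] res [-0.5   0.07] [-0.28 -0.24]
rollerR [631.8 188.   79.9] res [-0.25  0.04] [-0.13 -0.12]
dome [481.2 219.8  74.7] res [ 1.55 -0.23] [0.97 0.78]
flange [array([ 524. , -205.8,    5. ]), array([ 532.6, -210.8,   17. ])]
foot L [array([597.9, 136.6,  -0. ]), array([605.6, 127.5,  12. ])] footR [array([629.5, 202.5,   0. ]), array([636.8, 192.6,  12. ])]
hole [ 532.6 -222.7   -1.8] res [-14.02   0.28] [-7.83 -5.07]
hole [ 550.9 -185.1   71.7] res [-3.65  0.22] [-2.07 -1.29]
```

```bash
python3 - <<'E'
from h import *
s=load('scene0');t=load('top0')
r=R(env.state()['tcp_rot']);print(r.round(3)); c=load('wrist0'); print(np.array(c['hand_eye']).round(3))
for z in (0,11,22): print('hole ball-right',z,atz(s,*px(225,488,190,180,6),z).round(1),'top',[atz(t,*px(a,b,250,150,7),z).round(1) for a,b in((521,187),(428,278),(428,96),(520,97),(336,184))])
print('tumbler top rim', atz(t,375,126,173).round(), atz(s,165,288,173).round(),'flask',atz(t,138,115,222).round(),atz(s,437,130,222).round(),'flask base',atz(s,424,184,11))
print('hexdriver',[atz(t,u,v,11).round() for u,v in((293,190),(282,232),(287,212))])
E
```

```text
[[-0.     0.238  0.971]
 [-0.001  0.971 -0.238]
 [-1.    -0.001 -0.   ]]
[[-1.00000e-03 -2.98000e-01  9.55000e-01 -1.71143e+02]
 [ 1.00000e+00  1.00000e-03  1.00000e-03 -2.49000e-01]
 [-2.00000e-03  9.55000e-01  2.98000e-01 -8.41010e+01]
 [ 0.00000e+00  0.00000e+00  0.00000e+00  1.00000e+00]]
hole ball-right 0 [ 553.7 -194.3    0. ] top [array([ 513. , -252.1,    0. ]), array([ 462.1, -201.2,    0. ]), array([ 562.9, -201.9,    0. ]), array([ 563.1, -252.1,    0. ]), array([ 513.1, -151.6,    0. ])]
hole ball-right 11 [ 561.2 -199.    11. ] top [array([ 510.8, -250.3,   11. ]), array([ 460.2, -199.8,   11. ]), array([ 560.3, -200.5,   11. ]), array([ 560.5, -250.4,   11. ]), array([ 510.9, -150.5,   11. ])]
hole ball-right 22 [ 568.8 -203.6   22. ] top [array([ 508.5, -248.5,   22. ]), array([ 458.4, -198.4,   22. ]), array([ 557.7, -199.1,   22. ]), array([ 557.9, -248.6,   22. ]), array([ 508.7, -149.4,   22. ])]
tumbler top rim [ 658. -404.  173.] [ 657. -404.  173.] flask [668. 406. 222.] [665. 404. 222.] flask base [661.96240451 432.68362251  11.        ]
hexdriver [array([ 457., -133.,   11.]), array([299., -93.,  11.]), array([ 373., -111.,   11.])]
```

Request:
apply_moves([
  [4,-4,1.4],
  [8,-8,1.4],
  [12,-12,1.4],
  [15.8,-16.3,1.4],
  [15.8,-16.3,1.4],
  [15.8,-16.3,1.4],
  [15.8,-16.3,1.4],
  [15.8,-16.3,1.4],
  [15.8,-16.3,1.4],
  [15.8,-16.3,1.4],
  [15.8,-16.3,1.4],
  [15.8,-16.3,1.4],
  [15.8,-16.3,1.4],
  [15.8,-16.3,1.4],
  [15.8,-16.3,1.4],
], yaw=[-1,-2.2,-2.2,-2.2,-2.2,-2.2,-2.2,-2.2,-2.2,-2.2,-2.2,-2.2,-2.2,-2.2,-2.2], jaw=[-1,-1,-1,-1,-1,-1,-1,-1,-1,-1,-1,-1,-1,-1,-1])

```text
t: 2.02
eef_pos: [543.8, 199.7, 249.3]
tcp_rot: [-1.562, 1.57, -2.032]
ft_force: [-0.7, 0.9, -0.4]
opening: 1.001
```

```bash
python3 - <<'E'
from h import *
s=env.state();print(s['t'],s['eef_pos'],s['ft_force'],s['joints'].round(2),R(s['tcp_rot']).round(3)[:,1])
snap('wrist','w1')
E
```

```text
2.025 [543.7658009  199.68181973 249.28834216] [-0.69598185  0.90178501 -0.37994746] [ 0.24  0.39  1.63 -0.    1.12 -0.86] [ 0.453  0.891 -0.001]
```

View pics/w1.png

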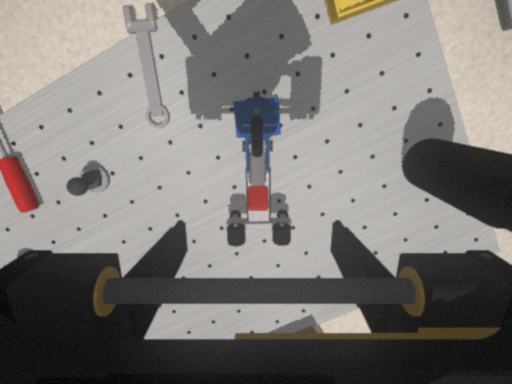

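```bash
python3 - <<'E'
from h import *
crop('w1',215,85,305,250,4.5,'w1c')
E
```

```text
(no output)
```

View pics/w1c.png

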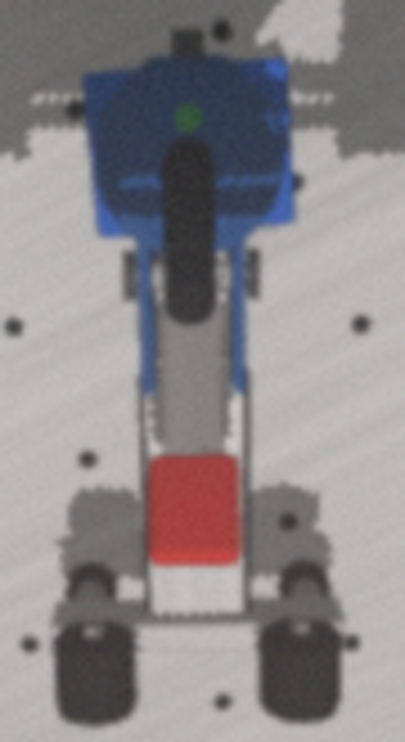

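```bash
python3 - <<'E'
from h import *
from scipy.optimize import least_squares
w=load('w1')
L=[((-6,0,66),(188,140)),((36,0,66),(188,322)),((84,0,55),(195,510)),((-11,0,30),(188,118)),((145,0,40),(199,672))]
W=[1,1,1,1,.5]
def f(p,out=False):
    x,y,a,z=p;r=[]
    for (P,q),k in zip(L,W):
        X=[x+P[0]*np.cos(a)-P[1]*np.sin(a),y+P[0]*np.sin(a)+P[1]*np.cos(a),z+P[2]]
        r+=list(k*(np.array(proj(w,X))-px(*q,215,85,4.5)))
    return r
for z in (47,50,53,None):
    g=(lambda p:f([*p,z])) if z else f
    o=least_squares(g,[490,227,-.47]+([] if z else [50]));print(z,o.x.round(3),np.degrees(o.x[2]).round(2),o.fun.round(2))
r=R(env.state()['tcp_rot']);print('tool y deg',np.degrees(np.arctan2(r[1,1],r[0,1])))
E
```

```text
47 [ 4.86892e+02  2.26015e+02 -4.52000e-01] -25.9 [-0.22  1.13  0.53  0.52 -0.21 -2.52 -0.07 -0.04 -0.11  1.39]
50 [ 4.86500e+02  2.26234e+02 -4.52000e-01] -25.9 [-0.23  0.83  0.53  0.62 -0.2  -2.08 -0.07 -0.36 -0.1   1.77]
53 [ 4.86108e+02  2.26452e+02 -4.52000e-01] -25.9 [-0.23  0.53  0.53  0.73 -0.19 -1.63 -0.07 -0.69 -0.1   2.14]
None [ 4.86260e+02  2.26367e+02 -4.52000e-01  5.18320e+01] -25.9 [-0.23  0.65  0.53  0.69 -0.2  -1.81 -0.07 -0.57 -0.1   2.  ]
tool y deg 63.027783954991044
```

Request:
apply_moves([
  [-2,0.92,-1.5],
  [-2,0.92,-3.5],
  [-2,0.92,-5],
  [-2,0.92,-6],
  [-2,0.92,-6.6],
  [-2,0.92,-6.6],
  [-2,0.92,-6.6],
], yaw=[0.17,0.17,0.17,0.17,0.17,0.17,0.17], jaw=[-1,-1,-1,-1,-1,-1,-1])

```text
t: 2.95
eef_pos: [494.3, 222.7, 85.1]
tcp_rot: [0.164, 1.57, -0.289]
ft_force: [-0.1, 0.0, 0.3]
opening: 1.002
```

```bash
python3 - <<'E'
from h import *
s=env.state();print(s['t'],s['eef_pos'],s['ft_force'])
snap('wrist','w2');snap('scene','s2');crop('s2',280,100,400,230,5,'s2c')
E
```

```text
2.95 [494.31901749 222.69954159  85.11251439] [-0.12212365  0.04348497  0.33376507]
```

View pics/w2.png

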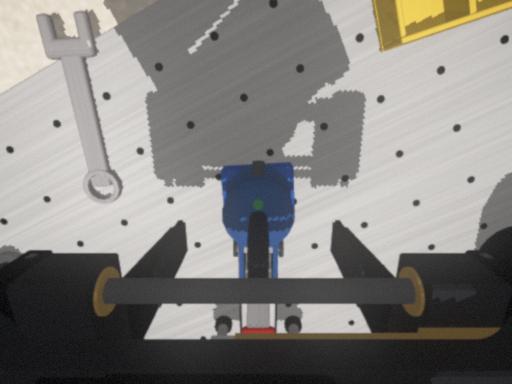

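View pics/s2c.png

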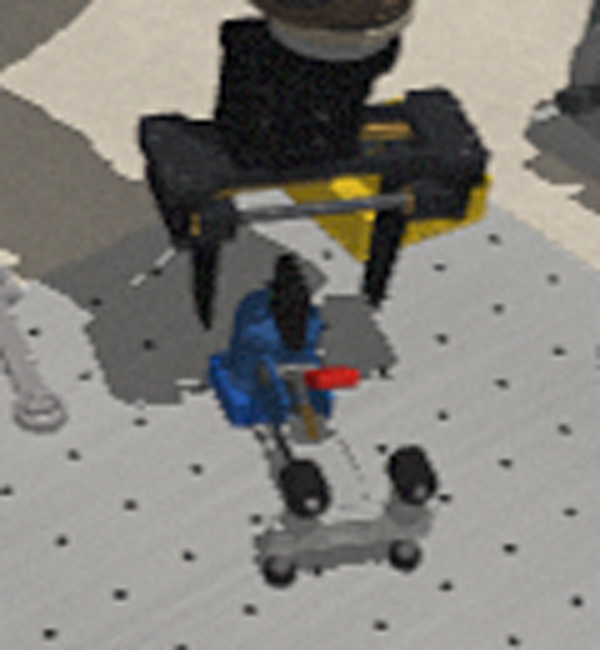

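The rib is centred between the fingers (column 258), and the pin is visible at (258,204). I'll close the gripper now.

Request:
apply_moves([
  [0,0,-0.1],
  [0,0,-0.1],
  [0,0,-0.1],
  [0,0,-0.1],
  [0,0,-0.1],
  [0,0,-0.1],
  [0,0,-0.1],
  [0,0,-0.1],
  [0,0,-0.1],
  [0,0,-0.1],
], yaw=[0,0,0,0,0,0,0,0,0,0], jaw=[1,1,1,1,1,1,1,1,1,1])

```text
t: 4.3
eef_pos: [494.2, 222.7, 82.7]
tcp_rot: [0.267, 1.57, -0.186]
ft_force: [-0.4, 0.2, -0.6]
opening: 0.123
```

Request:
apply_moves([
  [0,0,0.2],
  [0,0,0.5],
  [0,0,1],
  [0,0,1.6],
  [0,0,2.4],
  [0,0,3.2],
  [0,0,4],
  [0,0,4],
  [0,0,4],
], yaw=[0,0,0,0,0,0,0,0,0], jaw=[1,1,1,1,1,1,1,1,1])

```text
t: 5.42
eef_pos: [493.9, 222.6, 182.4]
tcp_rot: [-0.062, 1.57, -0.515]
ft_force: [-0.7, 0.1, -5.2]
opening: 0.128
```

```bash
python3 - <<'E'
from h import *
s=env.state();print(s['t'],s['eef_pos'],s['ft_force'],s['moment'],s['opening'])
snap('wrist','w3');snap('scene','s3');crop('s3',280,60,400,200,4.2,'s3c')
E
```

```text
5.425 [493.8706253  222.5803337  182.39411978] [-0.73384213  0.11475967 -5.1619826 ] [ 0.04715781  0.12577726 -0.01329503] 0.12806986393511902
```

View pics/w3.png

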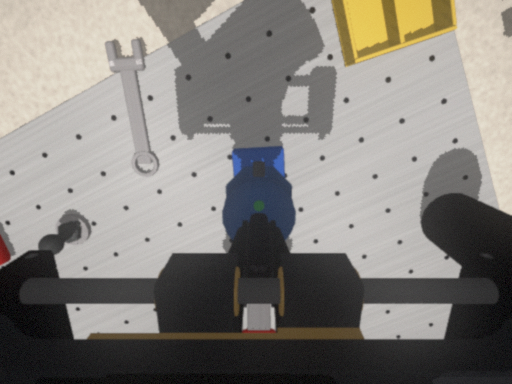

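View pics/s3c.png

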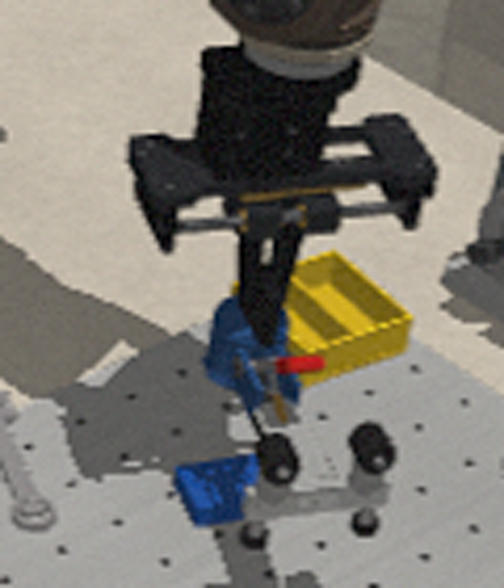

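Request:
apply_moves([
  [0.2,-0.7,0.2],
  [0.7,-2.2,0.3],
  [1.3,-4.2,0.3],
  [1.9,-6.2,0.3],
  [2.5,-8.2,0.3],
  [3.1,-10.2,0.3],
  [3.7,-12.2,0.3],
  [4.3,-14.2,0.3],
  [4.9,-16,0.3],
  [5.3,-17.3,0.3],
  [5.6,-18,0.3],
  [5.6,-18.3,0.3],
  [5.6,-18.3,0.3],
  [5.6,-18.3,0.3],
], yaw=[0,0.2,0.4,0.6,0.8,1,1.2,1.4,1.6,1.8,2,2,2,2], jaw=[1,1,1,1,1,1,1,1,1,1,1,1,1,1])

```text
t: 7.28
eef_pos: [633.5, -234.3, 189.6]
tcp_rot: [-2.167, 1.57, -2.411]
ft_force: [-0.3, 0.6, -5.3]
opening: 0.125
```

```bash
python3 - <<'E'
from h import *
s=env.state();print(s['t'],s['eef_pos'],s['ft_force'],s['moment'],s['opening'])
r=R(s['tcp_rot']);print('tool y deg',np.degrees(np.arctan2(r[1,1],r[0,1])))
snap('wrist','w4');crop('w4',160,40,360,240,3,'w4c')
E
```

```text
7.275 [ 633.54893782 -234.32531944  189.55008688] [-0.28674843  0.62358822 -5.30513124] [ 0.04693614  0.19548847 -0.11442808] 0.12495242021982737
tool y deg 76.05720183702769
```

View pics/w4c.png

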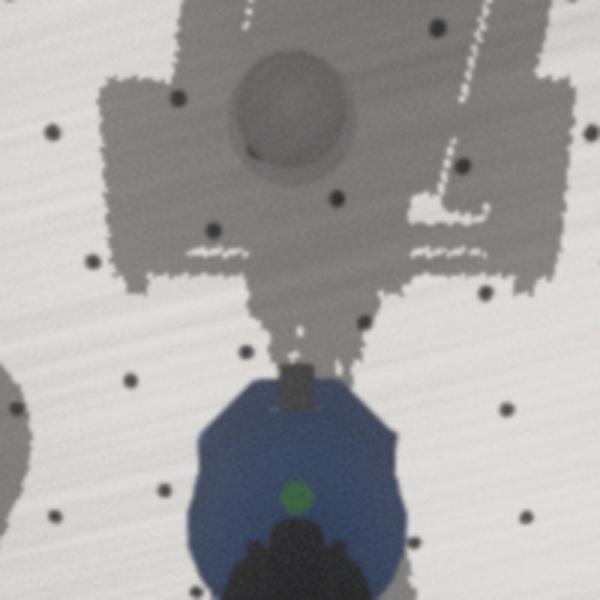

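```bash
python3 - <<'E'
from h import *
w=load('w4');s=load('scene0');t=load('top0')
b=px(291,108,160,40,3);p=px(297,497,160,40,3)
print('cam',w['p'])
for z in (56,60,62,64,68): print(z,atz(w,*b,z).round(1), np.array(proj(s,atz(w,*b,z))).round(1),np.array(proj(t,atz(w,*b,z))).round(1))
X=tri([(s,*px(158,372,190,180,6)),(t,*px(461,133,250,150,7)),(w,*b)]);print('tri3',X)
d=np.linalg.norm(X-w['p']);print('diam px expect',w['fx']*36/d)
print('flange',atz(w,*px(293,119,160,40,3),15).round(1))
tz=189.55;oz=49.5+tz-82.7
for dz in (28,31,34): print('pin',atz(w,*p,oz+dz).round(1))
a=np.radians(-13.94);c=np.array([np.cos(a),np.sin(a)])
print('origin predicted',w['p'][:2]*0+np.array([633.55,-234.33])-8.6*c, 'pin pred',np.array([633.55,-234.33])-19.6*c)
E
```

```text
cam [ 551.93431657 -214.2399352   360.71875302]
56 [ 527.8 -210.1   56. ] [215.3 242.7] [314.9 169.2]
60 [ 528.2 -210.1   60. ] [215.3 241.8] [315.1 168.9]
62 [ 528.3 -210.2   62. ] [215.2 241.3] [315.2 168.7]
64 [ 528.5 -210.2   64. ] [215.2 240.8] [315.3 168.5]
68 [ 528.8 -210.3   68. ] [215.2 239.8] [315.4 168.2]
tri3 [ 528.96085252 -210.1444865    61.65925436]
diam px expect 34.28428085882328
flange [ 528.5 -209.7   15. ]
pin [ 615.3 -229.7  184.4]
pin [ 614.2 -229.5  187.4]
pin [ 613.1 -229.2  190.4]
origin predicted [ 625.20328261 -232.25821122] pin pred [ 614.52724873 -229.60824883]
```

Request:
apply_moves([
  [-0.5,0.11,0],
  [-1.5,0.34,0],
  [-2.7,0.61,0],
  [-3.6,0.82,0],
  [-3.87,0.88,0],
  [-3.87,0.88,-0.4],
  [-3.87,0.88,-1],
  [-3.87,0.88,-1.6],
  [-3.87,0.88,-1.9],
  [-3.87,0.88,-2],
  [-3.87,0.88,-2],
  [-3.87,0.88,-2],
], yaw=[0,0,0,0,0,0,0,0,0,0,0,0], jaw=[1,1,1,1,1,1,1,1,1,1,1,1])

```text
t: 8.82
eef_pos: [537.1, -212.3, 140.1]
tcp_rot: [-0.758, 1.57, -1.001]
ft_force: [0.8, -0.4, -5.7]
opening: 0.121
```

```bash
python3 - <<'E'
from h import *
s=env.state();print(s['t'],s['eef_pos'],s['ft_force'],s['moment'],s['opening'])
r=R(s['tcp_rot']);print('tool y deg',np.degrees(np.arctan2(r[1,1],r[0,1])))
snap('scene','s5');crop('s5',160,150,310,290,4,'s5c');snap('top','t5');crop('t5',270,110,360,200,6,'t5c')
snap('wrist','w5')
E
```

```text
8.825 [ 537.13934268 -212.31308366  140.07710588] [ 0.81340381 -0.42333537 -5.71663199] [0.07156976 0.13618406 0.03499969] 0.12141334643778699
tool y deg 76.07777811950842
```

View pics/s5c.png

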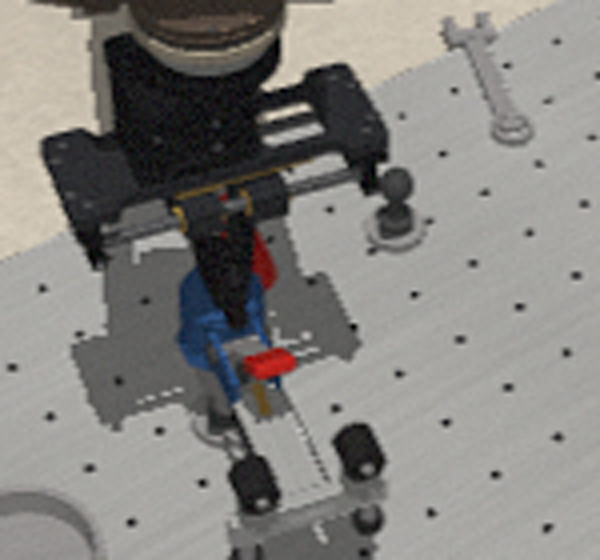

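View pics/w5.png

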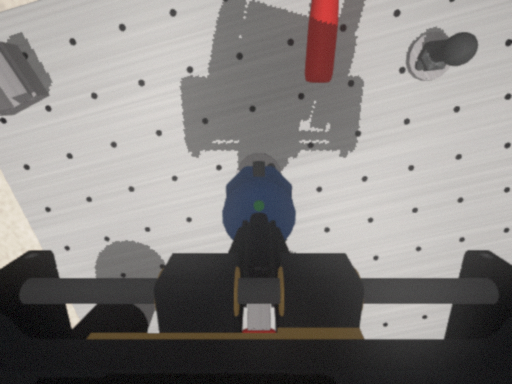

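Request:
apply_moves([
  [0,0,-0.15],
  [0,0,-0.3],
  [0,0,-0.45],
  [0,0,-0.6],
  [0,0,-0.7],
  [0,0,-0.7],
], yaw=[0,0,0,0,0,0], jaw=[1,1,1,1,1,1])

```text
t: 9.72
eef_pos: [537.0, -212.2, 122.3]
tcp_rot: [-1.168, 1.57, -1.411]
ft_force: [0.0, 0.5, -6.0]
opening: 0.125
```

Request:
apply_moves([
  [0,0,-0.1],
  [0,0,-0.2],
  [0,0,-0.3],
  [0,0,-0.3],
], yaw=[0,0,0,0], jaw=[1,1,1,1])

```text
t: 10.22
eef_pos: [536.9, -212.2, 114.6]
tcp_rot: [-1.92, 1.57, -2.163]
ft_force: [0.2, -0.2, -5.8]
opening: 0.124
```

Request:
apply_moves([
  [0,0,-0.1],
  [0,0,-0.16],
  [0,0,-0.16],
], yaw=[0,0,0], jaw=[1,1,1])

```text
t: 10.6
eef_pos: [536.8, -212.2, 110.4]
tcp_rot: [-2.389, 1.57, -2.632]
ft_force: [-0.6, 0.5, -7.1]
opening: 0.123
```

Request:
apply_moves([
  [0,0,-0.06],
  [0,0,-0.12],
  [0,0,-0.12],
  [0,0,-0.12],
], yaw=[0,0,0,0], jaw=[1,1,1,1])

```text
t: 11.1
eef_pos: [536.8, -212.2, 107.4]
tcp_rot: [-2.426, 1.57, -2.669]
ft_force: [-0.5, -0.4, -5.8]
opening: 0.124
```

Request:
apply_moves([
  [0,0,-0.06],
  [0,0,-0.12],
  [0,0,-0.12],
  [0,0,-0.12],
], yaw=[0,0,0,0], jaw=[1,1,1,1])

```text
t: 11.6
eef_pos: [536.8, -212.1, 104.4]
tcp_rot: [-2.631, 1.57, -2.874]
ft_force: [-0.4, 0.1, -5.1]
opening: 0.123
```

Request:
apply_moves([
  [0,0,-0.04],
  [0,0,-0.08],
  [0,0,-0.08],
], yaw=[0,0,0], jaw=[1,1,1])

```text
t: 11.98
eef_pos: [536.3, -212.0, 102.2]
tcp_rot: [-3.033, 1.569, 3.007]
ft_force: [-3.9, -0.2, -4.5]
opening: 0.123
```

Request:
apply_moves([
  [0,0,-0.04],
  [0,0,-0.08],
  [0,0,-0.08],
], yaw=[0,0,0], jaw=[1,1,1])

```text
t: 12.35
eef_pos: [535.9, -211.8, 99.9]
tcp_rot: [3.129, 1.568, 2.886]
ft_force: [-4.6, 0.4, -3.6]
opening: 0.124
```

Request:
apply_moves([
  [0,0,-0.04],
  [0,0,-0.08],
  [0,0,-0.08],
], yaw=[0,0,0], jaw=[1,1,1])

```text
t: 12.72
eef_pos: [535.7, -211.8, 97.7]
tcp_rot: [3.125, 1.567, 2.882]
ft_force: [-5.5, -0.3, -5.0]
opening: 0.122
```

Request:
apply_moves([
  [0,0,-0.04],
  [0,0,-0.06],
  [0,0,-0.06],
], yaw=[0,0,0], jaw=[1,1,1])

```text
t: 13.1
eef_pos: [535.6, -211.8, 96.1]
tcp_rot: [-3.128, 1.567, 2.913]
ft_force: [-5.5, 0.5, -3.0]
opening: 0.125
```

```bash
python3 - <<'E'
from h import *
s=env.state();print(s['t'],s['eef_pos'],s['ft_force'],s['moment'],s['opening'])
snap('wrist','w6');crop('w6',210,150,310,250,5,'w6c');snap('scene','s6');crop('s6',160,170,290,290,4.5,'s6c')
crop('w5',210,150,310,250,5,'w5c')
a=cv2.imread('pics/w5c.png');b=cv2.imread('pics/w6c.png');cv2.imwrite('pics/w56.png',cv2.resize(np.hstack([a,b]),(800,400)))
E
```

```text
13.1 [ 535.59411596 -211.82906974   96.09182938] [-5.5222728   0.53904666 -3.03243504] [0.12740446 1.30741196 0.02649527] 0.1245572908864926
```

View pics/w56.png

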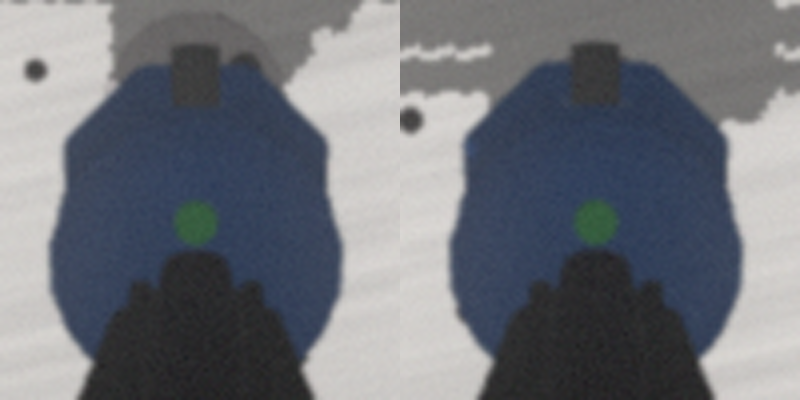

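View pics/s6c.png

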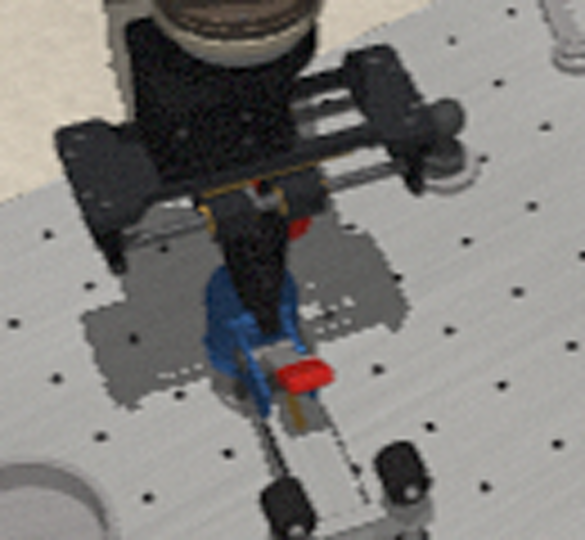

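Request:
apply_moves([
  [-0.04,0.01,-0.03],
  [-0.04,0.01,-0.06],
  [-0.04,0.01,-0.06],
], yaw=[0,0,0], jaw=[1,1,1])

```text
t: 13.58
eef_pos: [535.1, -211.8, 94.8]
tcp_rot: [-2.976, 1.569, 3.064]
ft_force: [-0.5, -0.4, -1.2]
opening: 0.129
```

Request:
apply_moves([
  [0,0,-0.03],
  [0,0,-0.06],
  [0,0,-0.06],
], yaw=[0,0,0], jaw=[1,1,1])

```text
t: 13.95
eef_pos: [535.2, -211.8, 93.2]
tcp_rot: [-2.979, 1.569, 3.061]
ft_force: [-0.9, 0.1, -2.2]
opening: 0.122
```

Request:
apply_moves([
  [0,0,-0.03],
  [0,0,-0.06],
  [0,0,-0.06],
], yaw=[0,0,0], jaw=[1,1,1])

```text
t: 14.32
eef_pos: [535.3, -211.9, 91.7]
tcp_rot: [-2.944, 1.569, 3.097]
ft_force: [-2.8, 0.3, -0.3]
opening: 0.125
```

Request:
apply_moves([
  [0,0,-0.03],
  [0,0,-0.06],
  [0,0,-0.06],
], yaw=[0,0,0], jaw=[1,1,1])

```text
t: 14.7
eef_pos: [535.5, -212.0, 91.5]
tcp_rot: [-2.378, 1.57, -2.621]
ft_force: [-3.9, 2.1, 14.2]
opening: 0.126
```

```bash
python3 - <<'E'
from h import *
s=env.state();print(s['t'],s['eef_pos'],s['ft_force'],s['moment'],s['opening'])
snap('wrist','w7');crop('w7',210,150,310,250,4,'w7c')
a=cv2.imread('pics/w6c.png');a=cv2.resize(a,(400,400));b=cv2.imread('pics/w7c.png');cv2.imwrite('pics/w67.png',np.hstack([a,b]))
E
```

```text
14.7 [ 535.52309092 -211.96190591   91.45705148] [-3.9296786   2.14968584 14.16316118] [ 0.48869743  1.22010377 -0.0075583 ] 0.12635829735663642
```

View pics/w67.png

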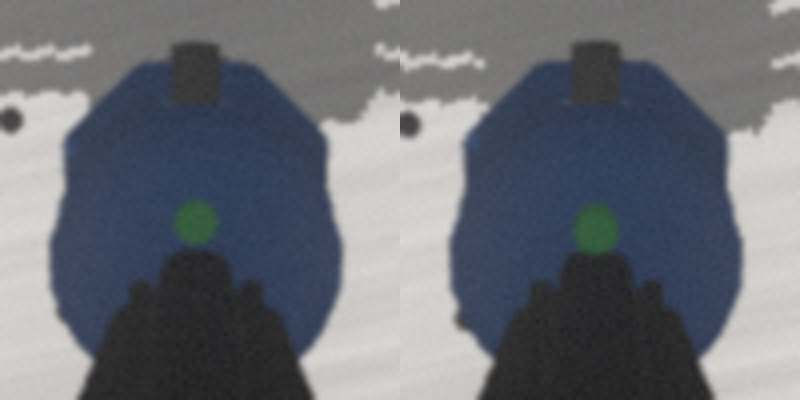

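```bash
python3 - <<'E'
from h import *
w=load('w7');a=np.radians(-13.9);c=np.array([np.cos(a),np.sin(a)])
t=np.array([535.5,-212]);p=t-19.6*c
for z in (91.5-33.2+28,91.5-33.2+31,91.5-33.2+33,91.5-33.2+36): print(proj(w,[*p,z]))
print('meas',px(596,229,210-100,150,4),px(196,222,210,150,4))
E
```

```text
(np.float64(258.483861139318), np.float64(204.22270036688636))
(np.float64(258.4836455452749), np.float64(205.815808617575))
(np.float64(258.4834980611448), np.float64(206.90562622590278))
(np.float64(258.4832709636353), np.float64(208.58373806517622))
meas (258.625, 206.875) (258.625, 205.125)
```

Request:
apply_moves([
  [0,0,0],
  [0,0,0],
], yaw=[0,0], jaw=[1,1])

```text
t: 15.0
eef_pos: [535.5, -211.9, 91.6]
tcp_rot: [-2.393, 1.57, -2.636]
ft_force: [-2.5, 1.0, 4.1]
opening: 0.129
```

Request:
apply_moves([
  [0.04,-0.01,-0.01],
  [0.08,-0.02,-0.02],
  [0.13,-0.03,-0.025],
  [0.13,-0.03,-0.025],
], yaw=[0,0,0,0], jaw=[1,1,1,1])

```text
t: 15.5
eef_pos: [537.9, -212.5, 91.2]
tcp_rot: [-2.939, 1.568, 3.102]
ft_force: [-7.8, 1.4, 7.7]
opening: 0.123
```

```bash
python3 - <<'E'
from h import *
s=env.state();print(s['t'],s['eef_pos'],s['ft_force'],s['moment'],s['opening'])
snap('wrist','w8');crop('w8',210,150,310,250,4,'w8c')
snap('scene','s8');crop('s8',160,190,290,310,4.5,'s8c')
E
```

```text
15.5 [ 537.90690782 -212.47605605   91.15085826] [-7.79500279  1.40457161  7.71691363] [0.31583622 1.83086663 0.01600485] 0.12282076302417039
```

View pics/w8c.png

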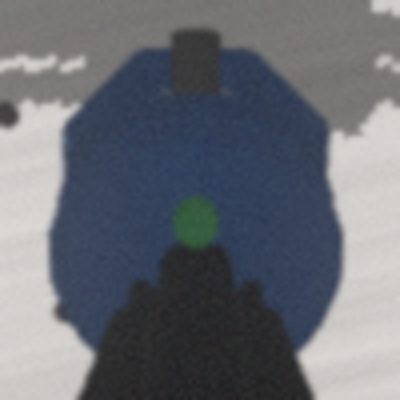

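View pics/s8c.png

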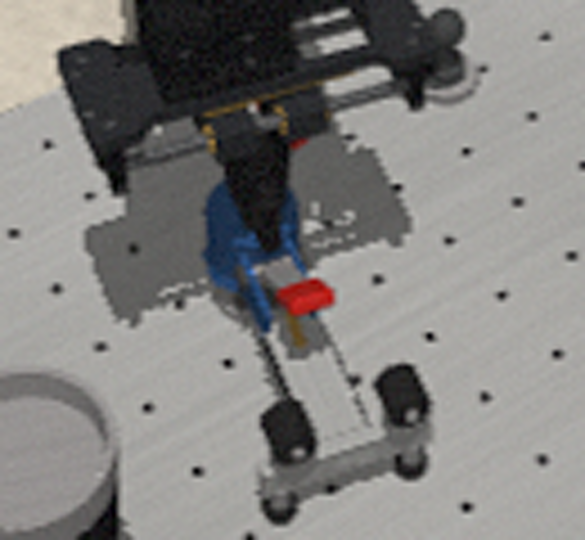

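Request:
apply_moves([
  [0,0,0],
  [0,0,0],
  [0,0,0],
  [0,0,0],
  [0,0,0],
], yaw=[0,0,0,0,0], jaw=[0.5,0.3,0.2,0.2,0.2])

```text
t: 16.23
eef_pos: [537.9, -212.5, 91.1]
tcp_rot: [-2.941, 1.568, 3.1]
ft_force: [0.2, -0.6, -0.7]
opening: 0.397
```

```bash
python3 - <<'E'
from h import *
s=env.state();print(s['t'],s['eef_pos'],s['ft_force'],s['opening'])
snap('wrist','w9');crop('w9',210,150,310,250,4,'w9c')
snap('scene','s9');crop('s9',160,190,290,310,4.5,'s9c')
E
```

```text
16.225 [ 537.94608821 -212.46829224   91.11373305] [ 0.15341427 -0.55330803 -0.67433116] 0.3967816771467549
```

View pics/w9c.png

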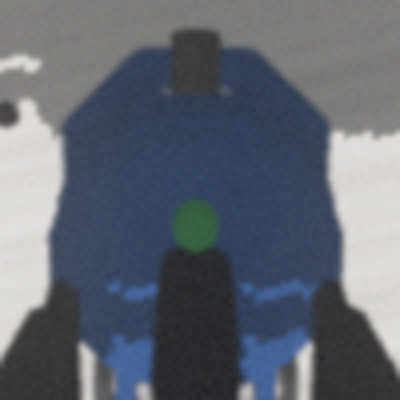

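View pics/s9c.png

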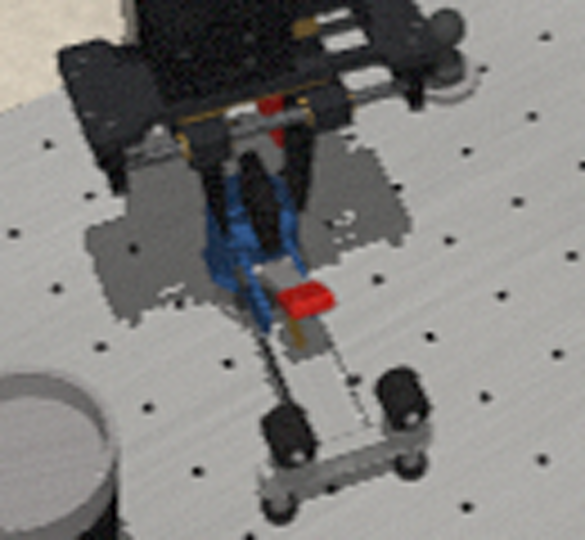

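Request:
apply_moves([
  [0,0,0.6],
  [0,0,1.6],
  [0,0,2.8],
  [0.5,-0.1,4],
  [1.5,-0.4,5],
  [2.4,-0.6,5],
  [2.7,-0.67,5],
  [2.7,-0.67,5],
  [2.7,-0.67,5],
], yaw=[0,0,0,0,0,0,0,0,0], jaw=[0.2,0.2,0.2,0.2,0.2,0.2,0.2,0.2,0.2])

```text
t: 17.45
eef_pos: [604.7, -229.0, 216.0]
tcp_rot: [-3.033, 1.567, 3.008]
ft_force: [0.3, 0.5, 0.1]
opening: 0.399
```

```bash
python3 - <<'E'
from h import *
s=env.state();print(s['t'],s['eef_pos'],s['ft_force'],s['opening'])
snap('wrist','wa');crop('wa',180,50,330,260,2.8,'wac')
snap('scene','sa');crop('sa',160,190,290,310,4.5,'sac')
E
```

```text
17.45 [ 604.70907931 -229.01008809  216.01994839] [0.27802947 0.49895007 0.1129492 ] 0.3991490937117571
```

View pics/wac.png

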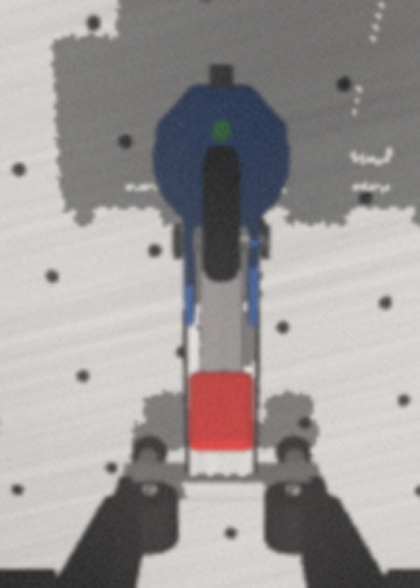

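View pics/sac.png

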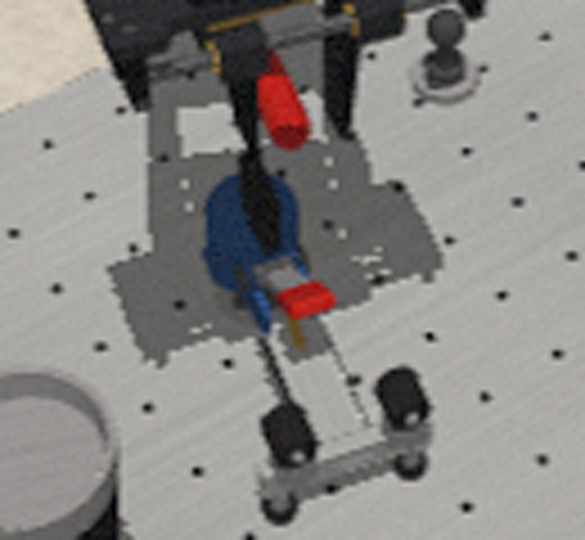

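```bash
python3 - <<'E'
from h import *
w=load('wa');r=R([0,0,0])
def world(P,O,yaw,pitch):
    a=np.radians(yaw);b=np.radians(pitch)
    x=P[0]*np.cos(b)+P[2]*np.sin(b);z=P[2]*np.cos(b)-P[0]*np.sin(b)
    return [O[0]+x*np.cos(a)-P[1]*np.sin(a),O[1]+x*np.sin(a)+P[1]*np.cos(a),O[2]+z]
O=(527.2,-209.9,58.3)
for pitch in (0,3.5):
  for n,P in dict(pad=(84,0,55),ribF=(-6,0,66),ribR=(36,0,66),pin28=(-11,0,28),pin33=(-11,0,33),pin36=(-11,0,36),rolL=(145,-30,40),rolR=(145,30,40)).items():
    q=proj(w,world(P,O,-13.9,pitch));print(pitch,n,np.round(((q[0]-180+.5)*2.8,(q[1]-50+.5)*2.8),1),np.round(world(P,O,-13.9,pitch),1))
E
```

```text
0 pad [220.9 403.1] [ 608.7 -230.1  113.3]
0 ribF [221.3 140.4] [ 521.4 -208.5  124.3]
0 ribR [221.1 274.3] [ 562.1 -218.5  124.3]
0 pin28 [221.3 126.7] [ 516.5 -207.3   86.3]
0 pin33 [221.3 126.3] [ 516.5 -207.3   91.3]
0 pin36 [221.3 126.1] [ 516.5 -207.3   94.3]
0 rolL [145.8 536.8] [ 660.7 -273.9   98.3]
0 rolR [295.7 536.9] [ 675.2 -215.6   98.3]
3.5 pad [220.9 407.1] [ 611.8 -230.8  108.1]
3.5 ribF [221.3 153.8] [ 525.3 -209.4  124.5]
3.5 ribR [221.1 285.1] [ 566.  -219.5  122. ]
3.5 pin28 [221.3 131.7] [ 518.2 -207.7   86.9]
3.5 pin33 [221.3 132.4] [ 518.5 -207.7   91.9]
3.5 pin36 [221.3 132.7] [ 518.7 -207.8   94.9]
3.5 rolL [147.9 531.5] [ 662.9 -274.4   89.4]
3.5 rolR [293.6 531.6] [ 677.3 -216.1   89.4]
```

Request:
apply_moves([
  [0.04,-0.01,-0.5],
  [0.04,-0.01,-1.5],
  [0.04,-0.01,-2.6],
  [0.04,-0.01,-3.4],
  [0.04,-0.01,-3.8],
  [0.04,-0.01,-3.9],
  [0.04,-0.01,-3.9],
], yaw=[0,0,0,0,0,0,0], jaw=[1,1,1,1,1,1,1])

```text
t: 18.42
eef_pos: [606.1, -229.4, 119.1]
tcp_rot: [-2.881, 1.568, -3.124]
ft_force: [-0.6, 0.1, -0.2]
opening: 0.007
```

```bash
python3 - <<'E'
from h import *
s=env.state();print(s['t'],s['eef_pos'],s['ft_force'],s['opening'])
snap('scene','sb');crop('sb',160,190,290,310,5,'sbc')
E
```

```text
18.425 [ 606.06754693 -229.44531847  119.11723239] [-0.59685976  0.05326473 -0.24130759] 0.007088106353520094
```

View pics/sbc.png

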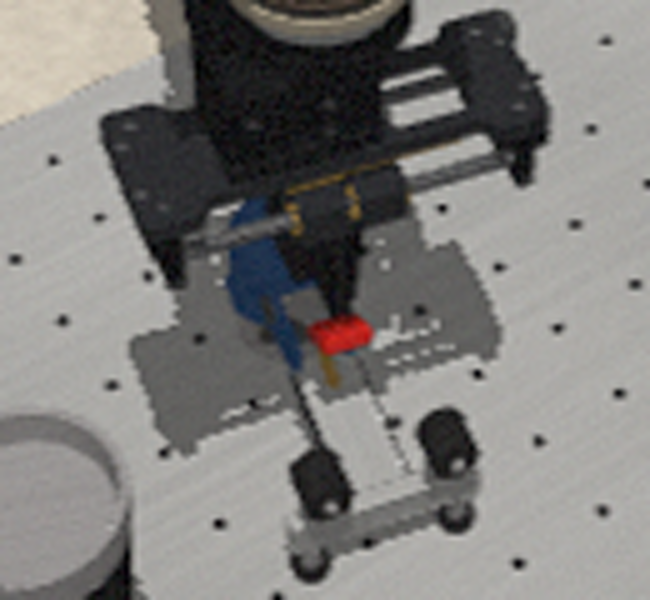

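Request:
apply_moves([
  [0,0,-0.1],
  [0,0,-0.2],
  [0,0,-0.2],
], yaw=[0,0,0], jaw=[1,1,1])

```text
t: 18.85
eef_pos: [606.1, -229.4, 114.2]
tcp_rot: [-2.861, 1.568, -3.104]
ft_force: [0.1, -0.3, 0.2]
opening: 0.002
```

Request:
apply_moves([
  [0.02,0,-0.06],
  [0.02,0,-0.1],
  [0.02,0,-0.1],
], yaw=[0,0,0], jaw=[1,1,1])

```text
t: 19.23
eef_pos: [606.9, -229.6, 112.6]
tcp_rot: [-2.399, 1.569, -2.642]
ft_force: [-2.2, 0.9, 8.6]
opening: 0.006
```

Request:
apply_moves([
  [0.08,-0.02,-0.1],
  [0.155,-0.04,-0.21],
  [0.23,-0.055,-0.33],
  [0.29,-0.07,-0.44],
  [0.29,-0.07,-0.44],
], yaw=[0,0,0,0,0], jaw=[1,1,1,1,1])

```text
t: 19.85
eef_pos: [614.0, -231.4, 101.8]
tcp_rot: [-2.48, 1.569, -2.723]
ft_force: [-2.8, 0.2, 4.6]
opening: 0.005
```

Request:
apply_moves([
  [0.07,-0.015,-0.12],
  [0.13,-0.03,-0.25],
  [0.18,-0.045,-0.37],
  [0.22,-0.055,-0.5],
  [0.24,-0.06,-0.58],
  [0.24,-0.06,-0.58],
], yaw=[0,0,0,0,0,0], jaw=[1,1,1,1,1,1])

```text
t: 20.6
eef_pos: [620.2, -232.9, 87.0]
tcp_rot: [-2.444, 1.569, -2.687]
ft_force: [-0.1, -0.2, 0.1]
opening: 0.004
```

```bash
python3 - <<'E'
from h import *
s=env.state();print(s['t'],s['eef_pos'],s['ft_force'],s['opening'])
snap('scene','sc');crop('sc',160,190,290,310,5,'scc')
E
```

```text
20.6 [ 620.20604    -232.86670856   86.97203494] [-0.10960001 -0.22968787  0.11299135] 0.004301601021796183
```

View pics/scc.png

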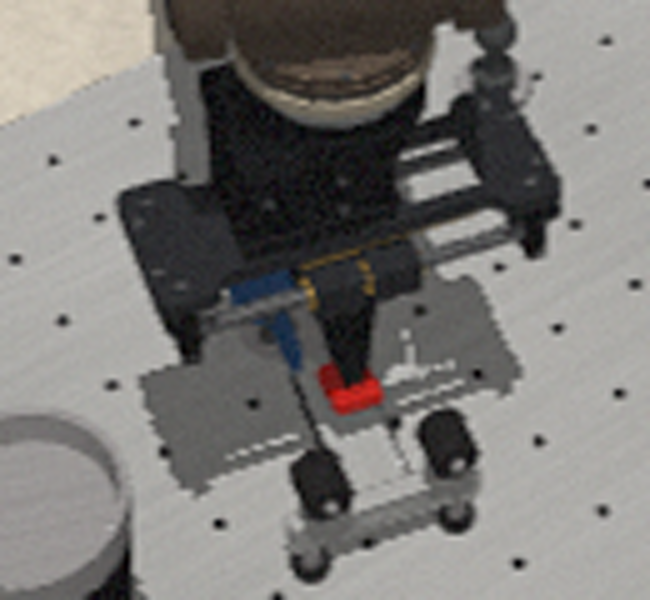

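Request:
apply_moves([
  [0.03,-0.01,-0.2],
  [0.06,-0.015,-0.4],
  [0.08,-0.02,-0.6],
  [0.08,-0.02,-0.72],
  [0.08,-0.02,-0.72],
], yaw=[0,0,0,0,0], jaw=[1,1,1,1,1])

```text
t: 21.28
eef_pos: [622.1, -233.3, 68.8]
tcp_rot: [-2.581, 1.569, -2.823]
ft_force: [-0.7, 0.4, 0.0]
opening: 0.005
```

Request:
apply_moves([
  [0,0,-0.06],
  [0,0,-0.1],
  [0,0,-0.1],
], yaw=[0,0,0], jaw=[1,1,1])

```text
t: 21.65
eef_pos: [622.1, -233.4, 66.3]
tcp_rot: [-2.6, 1.569, -2.842]
ft_force: [-0.3, -0.0, 1.1]
opening: 0.004
```

Request:
apply_moves([
  [0,0,-0.04],
  [0,0,-0.08],
  [0,0,-0.08],
], yaw=[0,0,0], jaw=[1,1,1])

```text
t: 22.02
eef_pos: [622.3, -233.4, 64.8]
tcp_rot: [-2.127, 1.57, -2.37]
ft_force: [-1.2, 0.4, 5.1]
opening: 0.006
```

Request:
apply_moves([
  [0,0,-0.04],
  [0,0,-0.06],
  [0,0,-0.06],
], yaw=[0,0,0], jaw=[1,1,1])

```text
t: 22.4
eef_pos: [622.5, -233.5, 64.0]
tcp_rot: [-1.63, 1.57, -1.873]
ft_force: [-1.8, 1.4, 8.5]
opening: 0.002
```

Request:
apply_moves([
  [0,0,0.1],
  [0,0,0.6],
  [0,0,1.8],
  [0,0,3.6],
  [0,0,5.2],
  [0,0,6],
  [0,0,6],
  [0,0,6],
], yaw=[0,0,0,0,0,0,0,0], jaw=[1,1,1,1,1,1,1,1])

```text
t: 23.4
eef_pos: [622.1, -233.3, 213.1]
tcp_rot: [-2.538, 1.569, -2.781]
ft_force: [-0.4, -0.0, -0.5]
opening: 0.007
```

```bash
python3 - <<'E'
from h import *
s=env.state();print(s['t'],s['eef_pos'],s['ft_force'],s['opening'])
snap('wrist','wd');crop('wd',180,20,330,250,2.6,'wdc')
snap('scene','sd');crop('sd',160,190,290,310,5,'sdc')
E
```

```text
23.4 [ 622.06578853 -233.28109357  213.14918065] [-0.39561872 -0.01973053 -0.49387965] 0.0069716408990939
```

View pics/wdc.png

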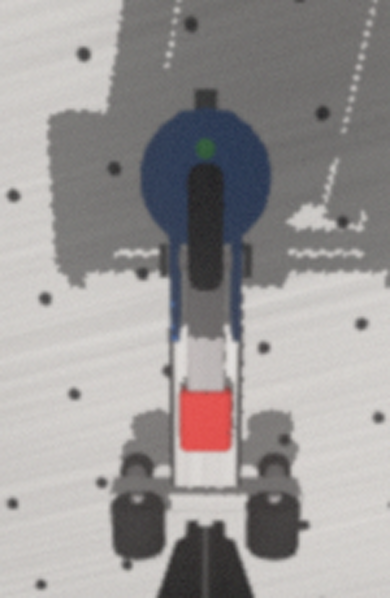

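View pics/sdc.png

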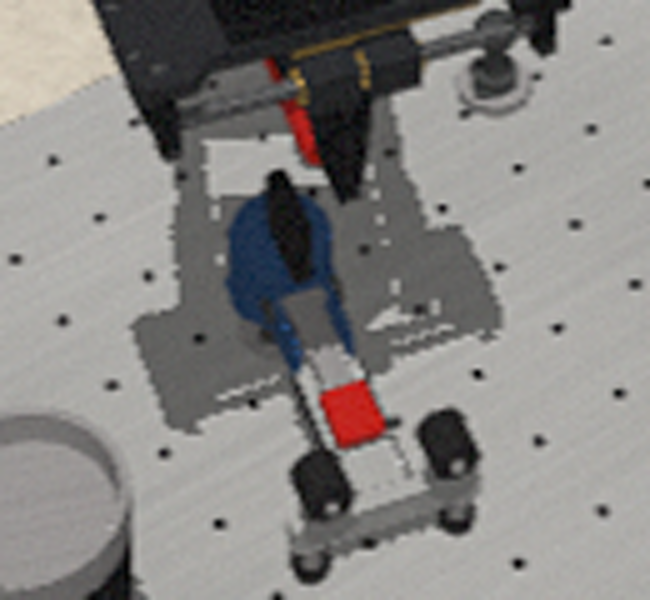

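```bash
python3 - <<'E'
from h import *
w=load('wd');s=load('sd')
def world(P,O,yaw,pitch):
    a=np.radians(yaw);b=np.radians(pitch)
    x=P[0]*np.cos(b)+P[2]*np.sin(b);z=P[2]*np.cos(b)-P[0]*np.sin(b)
    return [O[0]+x*np.cos(a)-P[1]*np.sin(a),O[1]+x*np.sin(a)+P[1]*np.cos(a),O[2]+z]
O=(527.2,-209.9,58.3)
for L in (.45,.55,.6,.65,.7,.77):
    f=np.radians(42.1)-L;X=world((32+70*np.cos(f),0,8+70*np.sin(f)),O,-13.9,3.5);q=proj(w,X);r=proj(s,X)
    print(L,np.round(((q[0]-180+.5)*2.6,(q[1]-20+.5)*2.6),1),np.round(((r[0]-160+.5)*5,(r[1]-190+.5)*5),1),np.round(X,1))
for fn,m in(('wd',px(205,149,180,20,2.6)),('w9',px(196,226,210,150,4)),('wa',px(222,130,180,50,2.8))):
    for z in (25,28,31,34,37): print(fn,z,np.round(np.subtract(proj(load(fn),world((-11,0,z),O,-13.9,3.5)),m),2))
print(tri([(load('wd'),*px(205,149,180,20,2.6)),(load('w9'),*px(196,226,210,150,4)),(load('wa'),*px(222,130,180,50,2.8))]))
E
```

```text
0.45 [205.3 427.1] [347.2 386.4] [ 624.9 -234.1   79.9]
0.55 [205.3 425.5] [348.5 397.8] [ 626.1 -234.4   73. ]
0.6 [205.3 424.1] [348.9 403. ] [ 626.4 -234.5   69.5]
0.65 [205.3 422.3] [349.2 408. ] [ 626.6 -234.5   66. ]
0.7 [205.3 420.2] [349.4 412.7] [ 626.6 -234.5   62.5]
0.77 [205.3 416.7] [349.4 418.7] [ 626.3 -234.4   57.6]
wd 25 [ 0.06 -0.14]
wd 28 [ 0.06 -0.2 ]
wd 31 [ 0.06 -0.25]
wd 34 [ 0.06 -0.31]
wd 37 [ 0.06 -0.37]
w9 25 [-0.2  -4.21]
w9 28 [-0.2  -2.42]
w9 31 [-0.21 -0.57]
w9 34 [-0.21  1.34]
w9 37 [-0.21  3.31]
wa 25 [-0.44  0.3 ]
wa 28 [-0.44  0.44]
wa 31 [-0.44  0.57]
wa 34 [-0.44  0.71]
wa 37 [-0.44  0.85]
[ 518.34578178 -207.53448227   91.00007254]
```

View pics/sd.png

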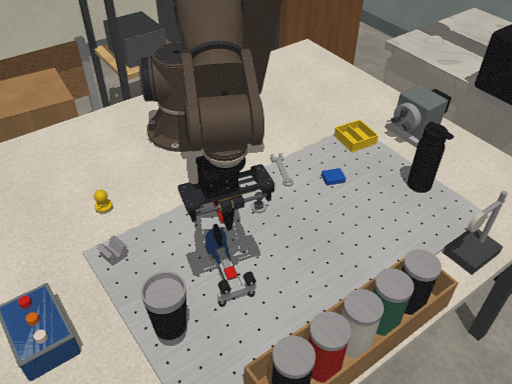

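The rest stands on the stud, its lever is flat with the pad at (231,272), and everything else is where it was. I'm handing in.

```bash
python3 -c "
from cell import env
print(env.job_done())"
```

```text
the job is handed in; nothing more can be done
None
```

The roller rest is coupled on the large bright ball, its lever is shut, and the job was handed in at about 23.5 s of the 66 s allowed.

- **Coupling:** I lifted the rest by its rib and pressed it down until it hit the roof. The push peaked at about 19–20 N, a little over the 15 N you gave as plenty but under 30 N. The green pin came up, though my best reading from the wrist pictures is only about 2–3 mm of its 5 mm. That reading is rough because the pictures show the pin mostly from above.
- **Letting go:** Before opening the gripper I eased the tail down so the feet met the bed without a drop.
- **Lever:** I pushed the pad along its arc, and the resistance rose to about 9 N and faded to nothing as it snapped over. A final press met a firm stop. Forces and both camera views put the lever at about 0.67–0.70 rad, inside the tight range.
- **Last checks:** The gripper was clear with no force on it, and the feet appeared to be on the bed. Everything else the scene camera could see was in its place. The hex driver and small stud were mostly hidden behind the arm.

I did not get a close side view of the pin after the lever was shut.

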